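# Snap a pod lid home with the bench locking pliers

## Task

The sample pod in the nest of the bench-mounted locking pliers still has its blue lid standing proud. Press the black upper handle all the way down until the pliers lock over centre and take your hand off, so that they hold the pod shut by themselves; then flick the red release lever down to free them. Finish with the pliers sprung open, the lid pressed home and the pod still standing in its nest, and leave the other things on the bench alone.

Things in the scene. Friction and masses are not known exactly. Their poses are not given: they have to be found in the camera images.
- pliers: Steel locking pliers bolted to the bench, fixed. Base plate 310 x 75 x 12 mm. Origin on the bench under the jaw hinge; +x toward the jaws, -x along the handles, z up; symmetric in y. In this frame (mm): base x -225 to 85; upper handle hinge x -59, z 68 (axis y); nest x 60; release lever hinge x -190, z 50; fixed lower handle x -40 to -200, top z 36. Highest point 140.
- handle (a joint): Upper handle, black grip, 22 mm wide, 136 mm long from its hinge. 0 = sprung open (free end raised), 0.485 rad = fully down, level and locked. Pressing it 115 mm from the hinge takes up to about 8 N; a spring returns it to 0 until it passes centre at about 0.43; beyond that it snaps to its stop and stays by itself. Damped hinge: press at 50 mm/s or slower.
- handle_top (a point): Point on top of the upper handle, on its centre line 115 mm from its hinge: the place to press. It moves with the handle, about 54 mm down along an arc (and about 16 mm away from the jaws); with the handle locked it lies at x -174, y 0, z 73 mm in the pliers' frame.
- release (a joint): Red release lever, 0 = at rest, level; grows to 0.45 rad as its paddle is pushed down (about 20 mm of travel, 3 to 6 N); springs back by itself. When the pliers are locked its nose lifts the handle back over centre (at about 0.3 rad, 14 mm down) and the handle then springs open.
- paddle (a point): Top centre of the red release lever's paddle, which is 34 mm long (along the pliers) and 30 mm wide and sticks out behind the handle end. At rest at x -237, y 0, z 55 mm in the pliers' frame, 42 mm beyond the end of the lowered handle.
- nest (a point): Centre of the floor of the round aluminium pod nest (inner diameter 45 mm, rim 6 mm above its floor), under the upper jaw.
- pod: Loose round white sample pod, 41 mm diameter, 100 g with lid, standing in the nest. Origin at the centre of its underside, z up.
- lid (a joint): Blue snap lid on the pod, 41 mm diameter, 6 mm thick, stiff to push (5 N): 0 = standing 5 mm proud, about 0.0054 m = fully home on the pod. The upper jaw pushes it home as the handle locks.
- driver_red: Loose red screwdriver, 160 mm, bystander.
- caliper: Loose digital caliper, 180 mm, bystander.
- tub: Loose clear plastic tub, 61 mm diameter, 26 mm high, bystander.
- vial_a: Loose sample vial with black cap, 58 mm tall, bystander.
- jar_white: Loose white jar, 60 mm tall, bystander.

How it is judged:
On the way, in this order (a step that is already met when the one before it is completed fails the run):
1. the pliers are locked on the pod with the lid home, and the robot is off them (value of joint handle above 0.455 rad and value of joint lid above 0.0038 m and contact force between each of the fingers, the arm and pliers below 0.5 N), for 0.2 s.
2. the release lever is pushed down while the pliers are still locked (value of joint release above 0.06 rad and value of joint handle above 0.4 rad).
At the end, for the whole second after the job is handed in: The pliers have sprung open (handle within 0.08 rad of its raised stop), the release lever is back at rest (within 0.06 rad), the lid is home to within about 1.5 mm (lid joint over 3.8 mm), and the pod stands upright at rest in its nest (within 6 mm and 0.1 rad) (value of joint handle below 0.08 rad and value of joint release below 0.06 rad and value of joint lid above 0.0038 m and distance between pod and nest below 0.006 m and angle between pod's own z axis and vertical below 0.1 rad and linear speed of pod below 0.02 m/s); the robot touches nothing.
It fails at once if a bystander is moved more than 30 mm (distance of any of driver_red, caliper, tub, vial_a, jar_white from where it was at the start of the episode above 0.03 m).
It also fails if it takes over 34 s, if anything falls off the work surface, if the arm or the gripper's body presses on something with over 40 N, if the wrist force passes 120 N, or if a joint passes its speed limit or range.

## Robot

A 7-joint arm with a two-finger parallel gripper is mounted at the origin on a cart in front of the work surface, level with it; the furniture and walls round the work are solid. World frame = base frame: x ahead of the robot, y to its left, z up, the work surface at z = 0. Lengths are in m, angles in rad, forces in N, time in s.
With the tool pointing down it reaches from about 0.4 to 0.85 m from the base axis. Payload 4.5 kg.
Tool frame: the origin (TCP) lies where the fingers leave the gripper's body, on its centre line; the fingertips stand 73 mm ahead of it and the grasp point (between the pads) lies 54 mm ahead of it; z points along the fingers, y is the line along which they close (so a half turn about z gives the same grasp; the last joint's range is limited). The gripper opens to 85 mm and grips with 20 to 120 N. Pads are 22 mm wide; open, the fingers measure 114 mm over their backs; the gripper's body (76 mm by 85 mm) begins 54 mm behind the grasp point. The pads swing forward as they close: fully open they stand 13 mm farther back than shut.
Start: joints at [1.291, 0.689, -0.195, 1.565, 0.157, 0.902, -0.215], TCP at [0.193, -0.594, 0.304] pointing down, gripper open.
Joint ranges: [-3.01, 3.01], [-0.46, 2.08], [-1.47, 1.51], [0.13, 2.56], [-1, 4.14], [0.04, 2.09], [-2.66, 2.66]. Speed limits (rad/s): [2.57, 2.57, 3.14, 3.14, 3.14, 3.14, 3.14].

## Interface

Orientations are given as [roll, pitch, yaw] about the fixed x, y, z axes, in that order (R = Rz(yaw) Ry(pitch) Rx(roll)).
In Python, from station import get_obs, camera, calibration, close_job, silhouettes, landmark_of gives the robot as it stands. The module is installed in compiled form; this text tells all that it offers.
- The arm moves only by the tool move_arm, never from a script. Its argument "moves" is a list of rows, each an object of numbers: "wx", "wy", "wz": the turn, a rotation vector about the world's x, y, z as a fraction of full scale; "x", "y", "z": the shift along the world's x, y, z as a fraction of full scale; "gripper": the closure in counts, from 0 (fully open) to 255 (shut). A call has 1 to 8 rows; each row is the pose to reach, as a shift and turn from the pose commanded when the call began; what a row does not reach only later rows make up. Full scale, the value 1, is 300 mm for a shift and 30 degrees for a turn. A row lasts 1/8 s, in which the tool goes at most 62.5 mm and 10.7 degrees, less where a joint would pass 70% of its speed; a pose out of reach is approached as far as the arm can. A call with a number of a shift or a turn outside -1 to 1 is refused whole. A call with a gripper value outside its range is refused whole. The fingers move at their own pace and stop on an object; the grip force is fixed at half the most. Time passes only in rows, so rows that repeat a pose let the fingers close. It gives the time, the measured TCP pose, the force, the opening and the grip force at its end, in the units of the state.
- get_obs(): the state, without advancing time (a new reading comes with each control period).
- camera(name): name is "side" or "top"; returns (picture, depth): 384x512x3 uint8, red, green, blue; 384x512 float32, m along the optical axis (not along the pixel's ray), 0 where there is no reading.
- calibration(name): a dict with "vertical_fov" (degrees; the focal length in pixels is half the picture's height over the tangent of half this angle, whatever the lens; pixels are square), "cx", "cy" (the principal point, pixels), "k1" (the pictures are not rectified: a ray, as slopes to the right and down, at radius r is drawn at 1 + k1 r^2 times it, then the intrinsics apply), "rvec" (rotation vector, rad) and "tvec" (3), from world to camera coordinates, as OpenCV has them. Camera axes: x right, y down, z forward; pixel columns grow to the right and rows downward; lengths in m; the calibration is good to about 2 mm. A picture is of the moment at which its call begins. calibration takes no time and is no camera call.
- close_job(): hands the job in; it is judged then, once.
Trained networks look in the newest picture that a camera, given by its name, has taken for a name from the list of things; names that differ only in an ending like _2 or _b are one class to them, and where a whole thing is asked for, a point or a joint stands for the part that bears it (a point fixed in the world has none). Each returns a list of dicts, best first, with "confidence" (0 to 1); they miss things now and then, are a little off and sometimes report something else, mostly with a low value. They report only what shows in the picture. A call takes as long as a camera call.
- silhouettes(camera, label): "mask" (384x512 bool, what is visible of it) and "rect" ([left, top, width, height] in pixels, round what is visible of it).
- landmark_of(camera, label): "position" ([column, row] in pixels: a listed point, or the origin of a listed thing).
The state is a dict: "t": time; "joints": joint angles; "dq": joint speeds; "tau": joint torques, N m; "ee_pos": TCP position; "orientation": TCP orientation; "ft_force": force on the tool from outside, world axes, zero at the start; "wrist_torque": the same for the moment, N m; "grip_width": finger opening in m; "gripper_force": force on a finger pad.
Only numpy, scipy, OpenCV 4.12 (cv2) and the standard library are available. Lean on these libraries where they do the work, as an engineer would, in place of code of your own. Each camera call takes 0.05 s, during which the arm holds its last target. There are 200 camera calls.

## Working session

There is one attempt and no reset: what is moved stays moved. The work goes in short steps, Python scripts to look and compute and a tool call to move; the robot and the scene stay as the last step left them, time stands still between calls to the robot, and variables do not carry over. Pictures are saved under pics/ and viewed, at most 10 in all, crops included, and the job is handed in when it is done.

Besides the shell and the picture viewer there is one more tool, called after ">>>" as name(argument=value, ...), one argument or row to a line, values as JSON. move_arm: Moves the arm, as the interface text tells. Shift numbers are shares of 300 mm and turn numbers shares of 30 degrees, none past 1 either way. Its arguments: {"type":"object","properties":{"moves":{"type":"array"}},"required":["moves"]}

```bash
mkdir -p pics
cat > h.py <<'E'
import numpy as np, cv2
from station import *
def cal(n):
    c=calibration(n); f=192/np.tan(np.radians(c["vertical_fov"])/2)
    R=cv2.Rodrigues(np.array(c["rvec"],float))[0]; return c,f,R,np.array(c["tvec"],float)
def ray(n,uv):
    c,f,R,t=cal(n); d=(np.array(uv,float)-[c["cx"],c["cy"]])/f
    s=d.copy()
    for _ in range(20): s=d/(1+c["k1"]*(s@s))
    return -R.T@t, R.T@np.array([s[0],s[1],1.]),
def atz(n,uv,z):
    o,d=ray(n,uv); return o+d*(z-o[2])/d[2]
def atdepth(n,uv,dep):
    o,d=ray(n,uv); return o+d*dep
E
python3 - <<'E'
from h import *
np.set_printoptions(precision=4,suppress=True)
for n in ("top","side"):
    p,d=camera(n); cv2.imwrite(f"pics/{n}0.png",p[:,:,::-1]); np.save(f"{n}d.npy",d)
    print(n,"cam",ray(n,(256,192))[0])
    for l in ("handle_top","paddle","nest","pliers","pod"):
        for r in landmark_of(n,l)[:2]:
            uv=r["position"]; dd=d[int(round(uv[1])),int(round(uv[0]))]
            print(l,uv,round(r["confidence"],2),atdepth(n,uv,dd), "z0",atz(n,uv,0.0),"z55",atz(n,uv,.055))
print(get_obs())
E
```

```text
top cam [ 0.3817 -0.1023  1.5313]
handle_top [236.7, 209.5] 0.6 [ 0.5169 -0.0513  0.1267] z0 [ 0.5291 -0.0467  0.    ] z55 [ 0.5238 -0.0487  0.055 ]
paddle [265.2, 220.8] 0.64 [ 0.4889 -0.1359  0.0535] z0 [ 0.4927 -0.1371  0.    ] z55 [ 0.4887 -0.1359  0.055 ]
nest [169.4, 196.7] 0.68 [0.5622 0.1551 0.0718] z0 [0.5711 0.1678 0.    ] z55 [0.5643 0.1581 0.055 ]
pliers [189.0, 205.0] 0.88 [0.5353 0.0936 0.0844] z0 [0.5442 0.105  0.    ] z55 [0.5384 0.0976 0.055 ]
pod [166.5, 204.0] 0.55 [0.5417 0.1664 0.0555] z0 [0.5477 0.1764 0.    ] z55 [0.5418 0.1664 0.055 ]
side cam [ 0.3805 -0.8863  0.6563]
handle_top [230.2, 181.7] 0.46 [ 0.5185 -0.0715  0.1326] z0 [0.5535 0.1348 0.    ] z55 [0.539  0.0492 0.055 ]
paddle [228.1, 220.7] 0.61 [ 0.4968 -0.1446  0.0585] z0 [ 0.5082 -0.0721  0.    ] z55 [ 0.4975 -0.1403  0.055 ]
nest [225.6, 170.4] 0.9 [0.5314 0.084  0.0768] z0 [0.5514 0.2126 0.    ] z55 [0.5371 0.1205 0.055 ]
pliers [227.2, 186.1] 0.56 [ 0.5084 -0.0803  0.1254] z0 [0.5387 0.1102 0.    ] z55 [0.5254 0.0267 0.055 ]
pliers [286.1, 168.7] 0.54 [0.7639 0.169  0.0038] z0 [0.7661 0.1751 0.    ] z55 [0.7338 0.0861 0.055 ]
pod [228.9, 168.0] 0.58 [0.5437 0.0928 0.0789] z0 [0.566  0.2267 0.    ] z55 [0.5505 0.1334 0.055 ]
pod [228.4, 187.6] 0.53 [0.5317 0.0436 0.0377] z0 [0.5409 0.1003 0.    ] z55 [0.5275 0.0176 0.055 ]
{'t': 0.6, 'joints': array([ 1.2908,  0.6891, -0.1946,  1.5653,  0.1573,  0.9025, -0.2151]), 'dq': array([ 0.0008, -0.0024,  0.001 ,  0.0011,  0.0004,  0.0005,  0.0001]), 'tau': array([ -0.0002, -53.9287,  -1.2662, -15.8808,   0.01  ,   0.0017,
         0.    ]), 'ee_pos': array([ 0.1929, -0.5945,  0.3039]), 'orientation': array([ 3.1415, -0.    ,  0.3138]), 'ft_force': array([ 0.6191, -0.7457,  0.4172]), 'wrist_torque': array([-0.0458, -0.0545, -0.0408]), 'gripper_force': 0.0, 'grip_width': 0.08579417494705666}
```

Run:
```python
from h import *
np.set_printoptions(precision=4,suppress=True)
for n,(x,y,w,h) in (("top",(120,130,200,150)),("side",(150,110,200,150))):
    p=cv2.imread(f"pics/{n}0.png"); cv2.imwrite(f"pics/{n}c.png",cv2.resize(p[y:y+h,x:x+w],None,fx=4,fy=4,interpolation=cv2.INTER_CUBIC))
d=np.load("topd.npy")
p,_=camera("top"); P={}
for l in ("handle","release","pliers"):
    for r in silhouettes("top",l)[:1]:
        m=r["mask"]; v,u=np.nonzero(m); q=np.array([atdepth("top",(a,b),d[b,a]) for a,b in zip(u,v)])
        print(l,r["confidence"],r["rect"],q.shape,q.mean(0),np.percentile(q,[5,50,95],axis=0).tolist())
        rc=cv2.minAreaRect(q[:,:2].astype(np.float32)*1000); print(rc)
        np.save(l+".npy",q)
```

```text
handle 0.65 [187.2, 201.6, 59.6, 12.5] (398, 3) [ 0.5235 -0.0038  0.0984] [[0.5066109394212935, -0.07266996038358713, 0.015002198911657449], [0.5234993866412692, -0.009787066537913267, 0.09337505676030267], [0.5423387203667405, 0.08294616844012935, 0.1332783295810184]]
((496.6470947265625, -29.709060668945312), (255.63473510742188, 92.6772689819336), 52.21559524536133)
release 0.51 [248.6, 214.1, 20.2, 8.0] (150, 3) [ 0.5021 -0.1215  0.0644] [[0.4894429608396311, -0.1446230897496321, 0.04953426813688239], [0.5035504138127447, -0.12317002577215633, 0.056200561901174506], [0.5131930806696229, -0.08940779144768128, 0.06106289659524102]]
((452.21429443359375, -123.9815673828125), (132.8784637451172, 64.03097534179688), 8.659778594970703)
pliers 0.71 [162.6, 188.2, 112.2, 40.3] (2322, 3) [0.5245 0.0183 0.0462] [[0.485352043681478, -0.11723723240868822, 0.008451305080922334], [0.522119777854628, 0.018520122401094227, 0.017075102712817092], [0.5714603054892037, 0.155499970650692, 0.11689909629070167]]
((523.4492797851562, 18.69488525390625), (340.29779052734375, 152.14398193359375), 64.58299255371094)
```

View pics/top0.png

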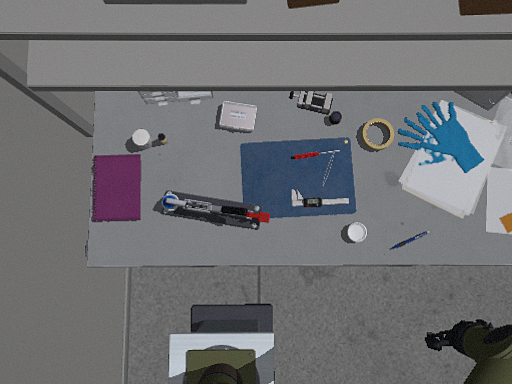

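View pics/side0.png

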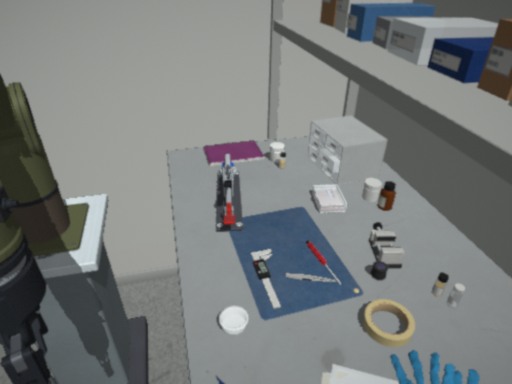

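View pics/topc.png

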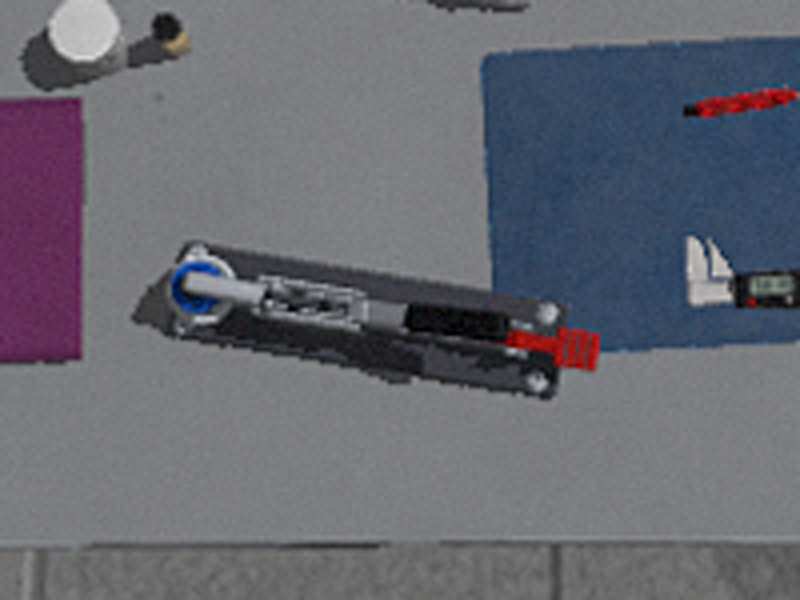

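The top view shows the pliers with lid at about (170,201), the black grip around (234,210), and the paddle at (264,217), handles pointing toward -y. Jar and vial are at (140,137) and (162,139), and the caliper at about (320,200). In the side view the paddle is at (228,221).

Run:
```python
from h import *
np.set_printoptions(precision=4,suppress=True)
b=[atz("top",(120+u/4,130+v/4),.014)[:2] for u,v in ((548,312),(538,380),(195,250),(178,330))]
rear=(b[0]+b[1])/2; fr=(b[2]+b[3])/2
print(b,rear,fr,np.linalg.norm(fr-rear))
pad=atz("top",(264.5,217.5),.055)[:2]; pad2=atz("side",(228.1,220.7),.055)[:2]
grip=[atz("top",(120+u/4,130+v/4),z)[:2] for u,v,z in ((408,320,.1),(506,322,.135))]
print("paddle",pad,pad2,"grip",grip)
# lever red pixels
for n in("top","side"):
    im=cv2.imread(f"pics/{n}0.png").astype(int); d=camera(n)[1]
    m=(im[:,:,2]>120)&(im[:,:,1]<70)&(im[:,:,0]<80)
    k,l,st,ce=cv2.connectedComponentsWithStats(m.astype(np.uint8))
    for i in range(1,k):
        if st[i,4]>25:
            v,u=np.nonzero(l==i); q=np.array([atz(n,(a,c),.055) for a,c in zip(u,v)]);qd=np.array([atdepth(n,(a,c),d[c,a]) for a,c in zip(u,v)])
            print(n,ce[i],st[i],"min",q.min(0),"max",q.max(0)); far=qd[:,1]<qd[:,1].min()+.03; print(" far part mean",qd[far].mean(0))
ax=(fr-rear)/np.linalg.norm(fr-rear); print("axis",ax,"yaw deg",np.degrees(np.arctan2(ax[1],ax[0])))
o=pad+.237*ax; print("origin from pad",o,"handle_top locked",o-.174*ax,"open",o-.158*ax,"nest",o+.06*ax, "lid seen",atz("top",(170,201),.07))
print("depth handle top end",np.percentile(np.load("handle.npy")[:,2],95))
```

```text
[array([ 0.5322, -0.1112]), array([ 0.4787, -0.1031]), array([0.5827, 0.1677]), array([0.5194, 0.1795])] [ 0.5055 -0.1072] [0.5511 0.1736] 0.28443096762646214
paddle [ 0.4988 -0.1338] [ 0.4975 -0.1403] grip [array([ 0.5182, -0.0066]), array([ 0.5131, -0.08  ])]
top [305.7792 154.6364] [294 152  25   7  77] min [ 0.6842 -0.3026  0.055 ] max [ 0.7031 -0.2273  0.055 ]
 far part mean [ 0.7068 -0.2932  0.0168]
top [260.575  215.9583] [249 212  21  10 120] min [ 0.4881 -0.1477  0.055 ] max [ 0.5159 -0.0863  0.055 ]
 far part mean [ 0.5022 -0.1334  0.0552]
side [228.8841 215.8913] [224 204  11  20 138] min [ 0.4852 -0.1528  0.055 ] max [ 0.5176 -0.0649  0.055 ]
 far part mean [ 0.3805 -0.8863  0.6563]
side [316.6789 252.8532] [308 242  18  23 109] min [ 0.6711 -0.3491  0.055 ] max [ 0.6904 -0.2699  0.055 ]
 far part mean [ 0.7049 -0.2961  0.0149]
axis [0.1604 0.987 ] yaw deg 80.76874385143503
origin from pad [0.5369 0.1001] handle_top locked [ 0.509  -0.0716] open [ 0.5115 -0.0558] nest [0.5465 0.1594] lid seen [0.5493 0.1533 0.07  ]
depth handle top end 0.1332783295810184
```

>>> move_arm(
  moves=[
    {"x": 0.09,"y": 0.16,"z": 0,"wz": -0.3,"gripper": 255},
    {"x": 0.18,"y": 0.32,"z": 0,"wz": -0.6,"gripper": 255},
    {"x": 0.27,"y": 0.48,"z": 0,"wz": -0.9,"gripper": 255},
    {"x": 0.36,"y": 0.64,"z": 0,"wz": -0.907,"gripper": 255},
    {"x": 0.45,"y": 0.8,"z": 0,"wz": -0.907,"gripper": 255},
    {"x": 0.53,"y": 0.93,"z": 0,"wz": -0.907,"gripper": 255},
    {"x": 0.53,"y": 0.93,"z": 0,"wz": -0.907,"gripper": 255},
  ],
)

```text
schema error: expected keys wx, wy, wz, x, y, z, gripper
```

>>> move_arm(
  moves=[
    {"x": 0.09,"y": 0.16,"z": 0,"wx": 0,"wy": 0,"wz": -0.3,"gripper": 255},
    {"x": 0.18,"y": 0.32,"z": 0,"wx": 0,"wy": 0,"wz": -0.6,"gripper": 255},
    {"x": 0.27,"y": 0.48,"z": 0,"wx": 0,"wy": 0,"wz": -0.9,"gripper": 255},
    {"x": 0.36,"y": 0.64,"z": 0,"wx": 0,"wy": 0,"wz": -0.907,"gripper": 255},
    {"x": 0.45,"y": 0.8,"z": 0,"wx": 0,"wy": 0,"wz": -0.907,"gripper": 255},
    {"x": 0.53,"y": 0.93,"z": 0,"wx": 0,"wy": 0,"wz": -0.907,"gripper": 255},
    {"x": 0.53,"y": 0.93,"z": 0,"wx": 0,"wy": 0,"wz": -0.907,"gripper": 255},
  ],
)

```text
t: 1.78
ee_pos: [0.3546, -0.3119, 0.3041]
orientation: [-3.14, -0.001, -0.153]
ft_force: [-0.1, -0.4, 0.6]
grip_width: 0.0003
gripper_force: 0.0
```

>>> move_arm(
  moves=[
    {"x": 0.12,"y": 0.19,"z": 0,"wx": 0,"wy": 0,"wz": 0,"gripper": 255},
    {"x": 0.24,"y": 0.38,"z": 0,"wx": 0,"wy": 0,"wz": 0,"gripper": 255},
    {"x": 0.36,"y": 0.57,"z": 0,"wx": 0,"wy": 0,"wz": 0,"gripper": 255},
    {"x": 0.46,"y": 0.74,"z": -0.06,"wx": 0,"wy": 0,"wz": 0,"gripper": 255},
    {"x": 0.525,"y": 0.84,"z": -0.13,"wx": 0,"wy": 0,"wz": 0,"gripper": 255},
    {"x": 0.525,"y": 0.84,"z": -0.13,"wx": 0,"wy": 0,"wz": 0,"gripper": 255},
    {"x": 0.525,"y": 0.84,"z": -0.13,"wx": 0,"wy": 0,"wz": 0,"gripper": 255},
  ],
)

```text
t: 2.65
ee_pos: [0.5091, -0.065, 0.2649]
orientation: [3.14, 0.0, -0.163]
ft_force: [-0.8, -0.6, 0.6]
grip_width: 0.0002
gripper_force: 0.0
```

Run:
```python
from h import *
np.set_printoptions(precision=4,suppress=True)
ims=[]
for n,(x,y) in (("top",(180,160)),("side",(180,130))):
    p,d=camera(n); ims.append(cv2.resize(p[y:y+100,x:x+100,::-1],None,fx=4,fy=4,interpolation=cv2.INTER_CUBIC))
cv2.imwrite("pics/a1.png",np.hstack(ims)); o=get_obs(); print(o["t"],o["ee_pos"],o["orientation"],o["ft_force"])
```

```text
2.75 [ 0.509  -0.0657  0.2654] [ 3.1403 -0.0004 -0.1645] [0.0194 0.4242 0.7647]
```

View pics/a1.png

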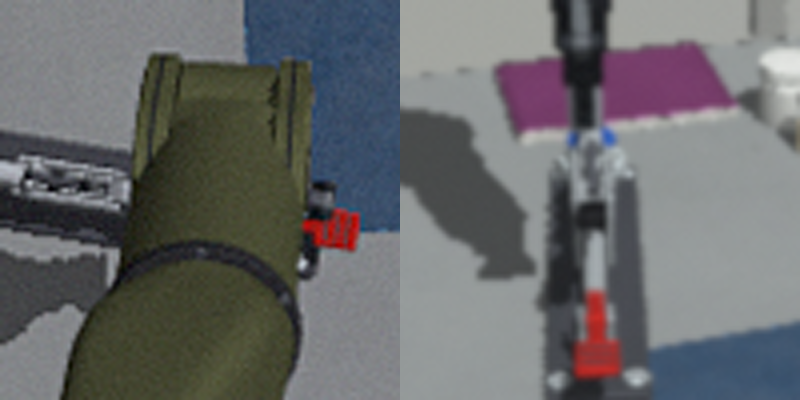

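The side view shows the closed fingers at crop (585,100), in line with the handle. The paddle is at crop (598,355).

>>> move_arm(
  moves=[
    {"x": 0.006,"y": 0.01,"z": -0.06,"wx": 0,"wy": 0,"wz": 0,"gripper": 255},
    {"x": 0.006,"y": 0.01,"z": -0.12,"wx": 0,"wy": 0,"wz": 0,"gripper": 255},
    {"x": 0.006,"y": 0.01,"z": -0.16,"wx": 0,"wy": 0,"wz": 0,"gripper": 255},
    {"x": 0.006,"y": 0.01,"z": -0.18,"wx": 0,"wy": 0,"wz": 0,"gripper": 255},
    {"x": 0.006,"y": 0.01,"z": -0.2,"wx": 0,"wy": 0,"wz": 0,"gripper": 255},
    {"x": 0.006,"y": 0.005,"z": -0.22,"wx": 0,"wy": 0,"wz": 0,"gripper": 255},
    {"x": 0.006,"y": 0.0,"z": -0.235,"wx": 0,"wy": 0,"wz": 0,"gripper": 255},
    {"x": 0.006,"y": 0.0,"z": -0.25,"wx": 0,"wy": 0,"wz": 0,"gripper": 255},
  ],
)

```text
t: 3.75
ee_pos: [0.5115, -0.064, 0.19]
orientation: [3.141, -0.001, -0.162]
ft_force: [-0.1, -1.0, 4.5]
grip_width: 0.0001
gripper_force: 1.9
```

>>> move_arm(
  moves=[
    {"x": 0,"y": -0.005,"z": -0.018,"wx": 0,"wy": 0,"wz": 0,"gripper": 255},
    {"x": 0,"y": -0.01,"z": -0.036,"wx": 0,"wy": 0,"wz": 0,"gripper": 255},
    {"x": 0,"y": -0.015,"z": -0.054,"wx": 0,"wy": 0,"wz": 0,"gripper": 255},
    {"x": 0,"y": -0.02,"z": -0.072,"wx": 0,"wy": 0,"wz": 0,"gripper": 255},
    {"x": 0,"y": -0.022,"z": -0.09,"wx": 0,"wy": 0,"wz": 0,"gripper": 255},
    {"x": 0,"y": -0.025,"z": -0.108,"wx": 0,"wy": 0,"wz": 0,"gripper": 255},
    {"x": 0,"y": -0.027,"z": -0.125,"wx": 0,"wy": 0,"wz": 0,"gripper": 255},
    {"x": 0,"y": -0.027,"z": -0.14,"wx": 0,"wy": 0,"wz": 0,"gripper": 255},
  ],
)

```text
t: 4.75
ee_pos: [0.5113, -0.0711, 0.1474]
orientation: [-3.141, 0.0, -0.161]
ft_force: [0.1, -0.6, -0.2]
grip_width: 0.0002
gripper_force: 0.0
```

>>> move_arm(
  moves=[
    {"x": 0,"y": 0,"z": -0.01,"wx": 0,"wy": 0,"wz": 0,"gripper": 255},
    {"x": 0,"y": 0,"z": -0.015,"wx": 0,"wy": 0,"wz": 0,"gripper": 255},
    {"x": 0,"y": 0,"z": -0.015,"wx": 0,"wy": 0,"wz": 0,"gripper": 255},
  ],
)

```text
t: 5.12
ee_pos: [0.5113, -0.0711, 0.1454]
orientation: [-3.141, -0.001, -0.161]
ft_force: [-3.7, 2.2, 22.1]
grip_width: -0.0003
gripper_force: 11.1
```

>>> move_arm(
  moves=[
    {"x": 0,"y": 0,"z": 0.05,"wx": 0,"wy": 0,"wz": 0,"gripper": 255},
    {"x": 0,"y": 0,"z": 0.15,"wx": 0,"wy": 0,"wz": 0,"gripper": 255},
    {"x": 0,"y": 0,"z": 0.28,"wx": 0,"wy": 0,"wz": 0,"gripper": 255},
    {"x": 0,"y": 0,"z": 0.28,"wx": 0,"wy": 0,"wz": 0,"gripper": 255},
    {"x": 0,"y": 0,"z": 0.28,"wx": 0,"wy": 0,"wz": 0,"gripper": 255},
  ],
)

```text
t: 5.75
ee_pos: [0.511, -0.0714, 0.2272]
orientation: [-3.142, 0.0, -0.161]
ft_force: [-0.0, -0.1, -0.1]
grip_width: -0.0
gripper_force: 0.0
```

Run:
```python
from h import *
np.set_printoptions(precision=4,suppress=True)
p,d=camera("side"); y,x=130,180
cv2.imwrite("pics/a2.png",cv2.resize(p[y:y+100,x:x+100,::-1],None,fx=5,fy=5,interpolation=cv2.INTER_CUBIC))
for l in ("paddle","handle_top"):
    for r in landmark_of("side",l)[:2]: print(l,r, atz("side",r["position"],.055 if l=="paddle" else .073))
o=get_obs(); print(o["t"],o["ee_pos"],o["ft_force"])
```

```text
paddle {'position': [226.9, 219.5], 'confidence': 0.7} [ 0.4953 -0.1345  0.055 ]
handle_top {'position': [229.1, 203.1], 'confidence': 0.66} [ 0.5108 -0.0867  0.073 ]
5.9 [ 0.5107 -0.0714  0.2264] [ 0.3025 -0.4004  0.1706]
```

View pics/a2.png

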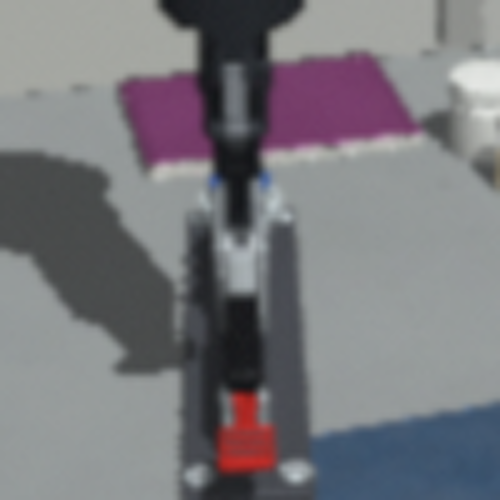

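The picture shows the handle down and level against the red lever, with the fingers clear. The paddle is at crop (247,448).

>>> move_arm(
  moves=[
    {"x": -0.02,"y": -0.12,"z": 0,"wx": 0,"wy": 0,"wz": 0,"gripper": 255},
    {"x": -0.042,"y": -0.228,"z": 0,"wx": 0,"wy": 0,"wz": 0,"gripper": 255},
    {"x": -0.042,"y": -0.228,"z": -0.12,"wx": 0,"wy": 0,"wz": 0,"gripper": 255},
    {"x": -0.042,"y": -0.228,"z": -0.22,"wx": 0,"wy": 0,"wz": 0,"gripper": 255},
    {"x": -0.042,"y": -0.228,"z": -0.29,"wx": 0,"wy": 0,"wz": 0,"gripper": 255},
    {"x": -0.042,"y": -0.228,"z": -0.31,"wx": 0,"wy": 0,"wz": 0,"gripper": 255},
    {"x": -0.042,"y": -0.228,"z": -0.31,"wx": 0,"wy": 0,"wz": 0,"gripper": 255},
  ],
)

```text
t: 6.78
ee_pos: [0.4985, -0.1399, 0.1341]
orientation: [3.142, 0.001, -0.161]
ft_force: [0.2, 0.0, 1.5]
grip_width: -0.0002
gripper_force: 0.0
```

>>> move_arm(
  moves=[
    {"x": 0,"y": 0,"z": -0.015,"wx": 0,"wy": 0,"wz": 0,"gripper": 255},
    {"x": 0,"y": 0,"z": -0.03,"wx": 0,"wy": 0,"wz": 0,"gripper": 255},
    {"x": 0,"y": 0,"z": -0.045,"wx": 0,"wy": 0,"wz": 0,"gripper": 255},
    {"x": 0,"y": 0,"z": -0.06,"wx": 0,"wy": 0,"wz": 0,"gripper": 255},
    {"x": 0,"y": 0,"z": -0.075,"wx": 0,"wy": 0,"wz": 0,"gripper": 255},
    {"x": 0,"y": 0,"z": -0.075,"wx": 0,"wy": 0,"wz": 0,"gripper": 255},
    {"x": 0,"y": 0,"z": -0.075,"wx": 0,"wy": 0,"wz": 0,"gripper": 255},
  ],
)

```text
t: 7.65
ee_pos: [0.499, -0.1398, 0.112]
orientation: [-3.141, -0.001, -0.161]
ft_force: [1.3, 1.3, 3.5]
grip_width: 0.0003
gripper_force: 1.7
```

Run:
```python
from h import *
p,d=camera("side"); y,x=130,180
cv2.imwrite("pics/a3.png",cv2.resize(p[y:y+100,x:x+100,::-1],None,fx=5,fy=5,interpolation=cv2.INTER_CUBIC))
```

```text
(no output)
```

View pics/a3.png

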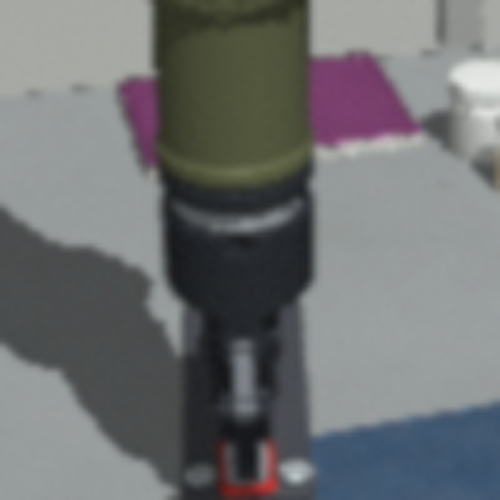

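The fingertips rest on the pressed paddle at crop (245,460), and the gripper hides the handle. I'll retract and look.

>>> move_arm(
  moves=[
    {"x": 0,"y": 0,"z": 0.03,"wx": 0,"wy": 0,"wz": 0,"gripper": 255},
    {"x": 0,"y": -0.02,"z": 0.1,"wx": 0,"wy": 0,"wz": 0,"gripper": 255},
    {"x": 0,"y": -0.06,"z": 0.25,"wx": 0,"wy": 0,"wz": 0,"gripper": 255},
    {"x": -0.05,"y": -0.2,"z": 0.42,"wx": 0,"wy": 0,"wz": 0,"gripper": 255},
    {"x": -0.2,"y": -0.35,"z": 0.55,"wx": 0,"wy": 0,"wz": 0,"gripper": 255},
    {"x": -0.35,"y": -0.5,"z": 0.6,"wx": 0,"wy": 0,"wz": 0,"gripper": 255},
    {"x": -0.35,"y": -0.5,"z": 0.6,"wx": 0,"wy": 0,"wz": 0,"gripper": 255},
    {"x": -0.35,"y": -0.5,"z": 0.6,"wx": 0,"wy": 0,"wz": 0,"gripper": 255},
  ],
)

```text
t: 8.7
ee_pos: [0.3917, -0.2911, 0.2924]
orientation: [3.141, 0.001, -0.165]
ft_force: [-0.3, 0.3, -0.0]
grip_width: 0.0002
gripper_force: 0.0
```

Run:
```python
from h import *
ims=[]
for n,(x,y) in (("top",(155,160)),("side",(180,130))):
    p,d=camera(n); ims.append(cv2.resize(p[y:y+100,x:x+100,::-1],None,fx=4,fy=4,interpolation=cv2.INTER_CUBIC))
    v,u=(210,236) if n=="top" else (182,230)
    for r in landmark_of(n,"handle_top")[:1]:
        a,b=map(round,r["position"]); print(n,r,atdepth(n,(a,b),d[b,a]))
cv2.imwrite("pics/a4.png",np.hstack(ims)); print(get_obs()["t"],get_obs()["ee_pos"],get_obs()["ft_force"])
```

```text
top {'position': [236.9, 209.8], 'confidence': 0.57} [ 0.51528065 -0.0522125   0.12842383]
side {'position': [227.9, 184.8], 'confidence': 0.57} [ 0.5106118  -0.08102669  0.12912031]
8.9 [ 0.3944955  -0.2884644   0.29143175] [-1.11495256  0.9885783  -0.0619942 ]
```

View pics/a4.png

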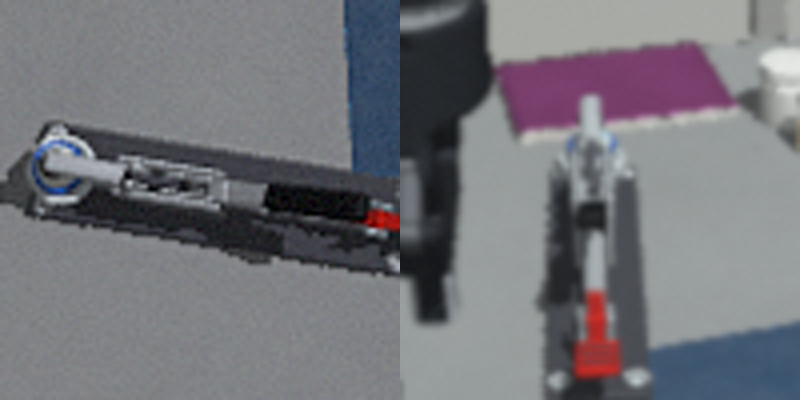

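The handle is raised again (top z about 128 mm), the paddle is back at rest, and the pod is centred in its nest at crop (60,167) with less blue showing.

```bash
python3 -c "from station import *; print(close_job())"
```

```text
the job is handed in; nothing more can be done
None
```

I locked the pliers on the pod, took the hand off, then freed them with the release lever. The last pictures show them sprung open, the lever at rest and the pod in its nest. I judged the lid home only by less blue showing. The job was handed in at about 9 s, with no verdict returned.

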